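# Set out the blue tones in the pot rack

### The job

Set up the tonal row for the sky painting: stand the four blue paint pots in the four empty wells of the pot rack in order of shade, from the palest beside the white pot to the darkest beside the black pot, one upright and fully down in each well. Leave the white and the black pot standing in their wells at the ends.

Things in the scene. Friction and masses are not known exactly. Their poses are not given: they have to be found in the camera images.
- pot_pale: Closed screw-lid paint pot, the palest blue (a powdery sky blue) of the four blue pots; lid and body in the colour, white paper label. 62 mm high: body 43 mm across up to 46 mm, lid 46 mm across above. About 110 g. Origin at the centre of its underside, z up. Starts upright on the table, at least 80 mm (centres) from the pots beside it; the red and ochre pots there are not part of the job.
- pot_light: Closed screw-lid paint pot, the second palest blue (bright mid sky blue) of the four blue pots; lid and body in the colour, white paper label. 62 mm high: body 43 mm across up to 46 mm, lid 46 mm across above. About 110 g. Origin at the centre of its underside, z up. Starts upright on the table, at least 80 mm (centres) from the pots beside it; the red and ochre pots there are not part of the job.
- pot_mid: Closed screw-lid paint pot, the second darkest blue (strong royal blue) of the four blue pots; lid and body in the colour, white paper label. 62 mm high: body 43 mm across up to 46 mm, lid 46 mm across above. About 110 g. Origin at the centre of its underside, z up. Starts upright on the table, at least 80 mm (centres) from the pots beside it; the red and ochre pots there are not part of the job.
- pot_deep: Closed screw-lid paint pot, the darkest blue (navy, nearly black but still blue) of the four blue pots; lid and body in the colour, white paper label. 62 mm high: body 43 mm across up to 46 mm, lid 46 mm across above. About 110 g. Origin at the centre of its underside, z up. Starts upright on the table, at least 80 mm (centres) from the pots beside it; the red and ochre pots there are not part of the job.
- well_a: Grey felt disc (60 mm wide, 2 mm thick) on the floor of one of the four empty round wells (62 mm wide) of the plywood pot rack; the letter tells nothing of its place in the row. Origin: centre of its underside, 8 mm above the table; x across the row, y along it. A pot's foot rests 2 mm above the origin. Pots in neighbouring wells are 26 mm apart at the lids; across the row it is open, so grip across.
- well_b: Grey felt disc (60 mm wide, 2 mm thick) on the floor of one of the four empty round wells (62 mm wide) of the plywood pot rack; the letter tells nothing of its place in the row. Origin: centre of its underside, 8 mm above the table; x across the row, y along it. A pot's foot rests 2 mm above the origin. The rack is fixed: board 440 mm long, 84 wide, 18 high, end cheeks 34 high.
- well_c: Grey felt disc (60 mm wide, 2 mm thick) on the floor of one of the four empty round wells (62 mm wide) of the plywood pot rack; the letter tells nothing of its place in the row. Origin: centre of its underside, 8 mm above the table; x across the row, y along it. A pot's foot rests 2 mm above the origin. Six wells in one straight row, 72 mm between centres; white and black pots in the end ones, either way round.
- well_d: Grey felt disc (60 mm wide, 2 mm thick) on the floor of one of the four empty round wells (62 mm wide) of the plywood pot rack; the letter tells nothing of its place in the row. Origin: centre of its underside, 8 mm above the table; x across the row, y along it. A pot's foot rests 2 mm above the origin. The wells' floor felt lies 8 mm below the board's top.
- pot_white: White paint pot, same make and size as the blue ones, standing loose in one end well of the rack: the light end of the row. Origin at the centre of its underside.
- pot_black: Black paint pot, same make and size as the blue ones, standing loose in the other end well of the rack: the dark end of the row. Origin at the centre of its underside.
Not all that is in view belongs to the job. Of the things that look like the pot_pale, take the one that is farthest from the robot's base at the start.

How it is judged:
At the end, for the whole second after the job is handed in: Each blue pot rests on its own well's felt (centre within 13 mm, foot within 3 mm of the felt, under 0.08 rad from upright), released and still, in order of shade from palest beside the white pot to darkest beside the black, which both stand upright within 25 mm of where they began (((horizontal distance between pot_pale and well_a below 0.013 m and z of pot_pale in the frame of well_a below 0.005 m) or (horizontal distance between pot_pale and well_b below 0.013 m and z of pot_pale in the frame of well_b below 0.005 m) or (horizontal distance between pot_pale and well_c below 0.013 m and z of pot_pale in the frame of well_c below 0.005 m) or (horizontal distance between pot_pale and well_d below 0.013 m and z of pot_pale in the frame of well_d below 0.005 m)) and horizontal distance between pot_pale and pot_white between 0.038 and 0.106 m and angle between each of pot_pale, pot_light, pot_mid, pot_deep, pot_white, pot_black's own z axis and vertical below 0.08 rad and linear speed of each of pot_pale, pot_light, pot_mid, pot_deep, pot_white, pot_black below 0.02 m/s and contact force between each of pot_pale, pot_light, pot_mid, pot_deep and the fingers below 0.1 N and ((horizontal distance between pot_light and well_a below 0.013 m and z of pot_light in the frame of well_a below 0.005 m) or (horizontal distance between pot_light and well_b below 0.013 m and z of pot_light in the frame of well_b below 0.005 m) or (horizontal distance between pot_light and well_c below 0.013 m and z of pot_light in the frame of well_c below 0.005 m) or (horizontal distance between pot_light and well_d below 0.013 m and z of pot_light in the frame of well_d below 0.005 m)) and horizontal distance between pot_light and pot_white between 0.11 and 0.178 m and ((horizontal distance between pot_mid and well_a below 0.013 m and z of pot_mid in the frame of well_a below 0.005 m) or (horizontal distance between pot_mid and well_b below 0.013 m and z of pot_mid in the frame of well_b below 0.005 m) or (horizontal distance between pot_mid and well_c below 0.013 m and z of pot_mid in the frame of well_c below 0.005 m) or (horizontal distance between pot_mid and well_d below 0.013 m and z of pot_mid in the frame of well_d below 0.005 m)) and horizontal distance between pot_mid and pot_white between 0.182 and 0.25 m and ((horizontal distance between pot_deep and well_a below 0.013 m and z of pot_deep in the frame of well_a below 0.005 m) or (horizontal distance between pot_deep and well_b below 0.013 m and z of pot_deep in the frame of well_b below 0.005 m) or (horizontal distance between pot_deep and well_c below 0.013 m and z of pot_deep in the frame of well_c below 0.005 m) or (horizontal distance between pot_deep and well_d below 0.013 m and z of pot_deep in the frame of well_d below 0.005 m)) and horizontal distance between pot_deep and pot_white between 0.254 and 0.322 m and distance of each of pot_white, pot_black from where it was at the start of the episode below 0.025 m); the robot touches nothing.
It fails at once if the white pot is taken or knocked out of its place (moved more than 25 mm) (distance of pot_white from where it was at the start of the episode above 0.025 m).
It fails at once if the black pot is taken or knocked out of its place (moved more than 25 mm) (distance of pot_black from where it was at the start of the episode above 0.025 m).
It also fails if it takes over 93 s, if anything falls off the work surface, if the arm or the gripper's body presses on something with over 40 N, if the wrist force passes 120 N, or if a joint passes its speed limit or range.

### The arm

A 6-joint arm with a two-finger parallel gripper is mounted at the origin on the work surface. World frame = base frame: x ahead of the robot, y to its left, z up, the work surface at z = 0. Lengths are in m, angles in rad, forces in N, time in s.
With the tool pointing down it reaches from about 0.35 to 0.875 m from the base axis. Payload 4.2 kg.
Tool frame: the origin (TCP) lies between the finger pads; the fingertips stand ctrl.nose_length ahead of it and the grasp point (between the pads) lies 8 mm behind it (ctrl.nose_length is the distance from the TCP to the fingertips, in m); z points along the fingers, y is the line along which they close (so a half turn about z gives the same grasp; the last joint's range is limited). The gripper opens to 85 mm and grips with 20 to 120 N. Pads are 22 mm wide; open, the fingers measure 114 mm over their backs; the gripper's body (76 mm by 85 mm) begins 54 mm behind the grasp point. The pads swing forward as they close: fully open they stand 13 mm farther back than shut.
Start: joints at [1.551, 0.385, 0.008, 0, -1.194, -0.259], TCP at [0.172, 0.601, 0.242] pointing down, gripper open.
Joint ranges: [-3.14, 3.14], [-1.21, 2.06], [-1.07, 1.41], [-3.16, 2.05], [-2.99, -0.16], [-3.1, 3.1]. Speed limits (rad/s): [2.79, 2.79, 3.14, 3.14, 3.14, 3.14].

### API

Orientations are given as [roll, pitch, yaw] about the fixed x, y, z axes, in that order (R = Rz(yaw) Ry(pitch) Rx(roll)).
In Python, from station import observe, imaging, ctrl gives the robot as it stands.
- The arm moves only by the tool move_arm, never from a script. Its argument "moves" is a list of rows, each a list of 3 entries, a list of its own where there are three numbers: the closure, from 0 (fully open) to 1 (shut), then the shift along the tool's x, y, z in mm, then the turn, a rotation vector about the tool's x, y, z in rad. In form: [[gripper, [dx, dy, dz], [rx, ry, rz]], ...]. A call has 1 to 20 rows; each row shifts and turns the commanded pose from where the row before left it, along the tool's axes as they then stand; what a row does not reach is not made up. A row lasts 1/12 s, in which the tool goes at most 41.7 mm and 7.16 degrees, less where a joint would pass 70% of its speed; a pose out of reach is approached as far as the arm can. A call with a gripper value outside its range is refused whole. The fingers move at their own pace and stop on an object; the grip force is fixed at half the most. Time passes only in rows, so rows that do not move let the fingers close. It gives the time, the measured TCP pose, the force and the opening at its end, in the units of the state.
- observe(): the state, without advancing time (a new reading comes with each control period).
- imaging.grab_frame(name): name is "side" or "top"; returns the picture (384x512x3 uint8, red, green, blue); there is no depth.
- imaging.calibration(name): a dict with "vfov" (degrees; the focal length in pixels is half the picture's height over the tangent of half this angle, whatever the lens; pixels are square), "cx", "cy" (the principal point, pixels), "dist_coeffs" ([k1, k2, p1, p2, k3] as OpenCV has them; the pictures are not rectified), "rvec" (rotation vector, rad) and "tvec" (3), from world to camera coordinates, as OpenCV has them. Camera axes: x right, y down, z forward; pixel columns grow to the right and rows downward; lengths in m; the calibration is good to about 2 mm. A picture is of the moment at which its call begins. calibration takes no time and is no camera call.
- ctrl.sign_off(): hands the job in, once; it reports no verdict.
Trained networks look in the newest picture that a camera, given by its name, has taken for a name from the list of things; names that differ only in an ending like _2 or _b are one class to them, and where a whole thing is asked for, a point or a joint stands for the part that bears it (a point fixed in the world has none). Each returns a list of dicts, best first, with "confidence" (0 to 1); they miss things now and then, are a little off and sometimes report something else, mostly with a low value. They report only what shows in the picture. A call takes as long as a camera call. They do not tell look-alikes from the thing itself.
- imaging.outline_of(camera, label): "pixels" (384x512 bool, what is visible of it) and "bbox" ([left, top, right, bottom] in pixels, round what is visible of it).
The state is a dict: "t": time; "joints": joint angles; "joint_velocities": joint speeds; "joint_torque": joint torques, N m; "tool_pos": TCP position; "orientation": TCP orientation; "ft_force": force on the tool from outside, world axes, zero at the start; "torque": the same for the moment, N m; "gripper_width": opening from 0.0 (shut) to 1.0 (fully open).
Only numpy, scipy, OpenCV 4.12 (cv2) and the standard library are available. Lean on these libraries where they do the work, as an engineer would, in place of code of your own. Each camera call takes 0.05 s, during which the arm holds its last target. There are 200 camera calls.

## Working session

There is one attempt and no reset: what is moved stays moved. The work goes in short steps, Python scripts to look and compute and a tool call to move; the robot and the scene stay as the last step left them, time stands still between calls to the robot, and variables do not carry over. Pictures are saved under pics/ and viewed, on a budget of 14 in all, crops included, one or two more only if the job needs it, and the job is handed in when it is done.

Besides the shell and the picture viewer there is one more tool, called by a JSON object that holds its "method" and its "body", one argument or row to a line. move_arm: Moves the arm, as the interface text tells. Its arguments: {"type":"object","properties":{"moves":{"type":"array","items":{"type":"array"}}},"required":["moves"]}

```bash
mkdir -p pics; python3 - <<'E'
from station import observe, imaging, ctrl
import cv2
print(observe()); print(ctrl.nose_length)
for n in("top","side"):
    im=imaging.grab_frame(n); cv2.imwrite(f"pics/{n}0.png",cv2.resize(im[...,::-1],(800,600),interpolation=cv2.INTER_CUBIC)); print(imaging.calibration(n))
E
```

```text
{'t': 0.0, 'joints': array([ 1.55061988e+00,  3.85564841e-01,  6.64152631e-03, -5.13818816e-04,
       -1.19398676e+00, -2.58604327e-01]), 'joint_velocities': array([-0.00121755,  0.00149202,  0.00019168, -0.00017414,  0.00021041,
       -0.00119859]), 'joint_torque': array([ 3.24326093e-04, -3.92286694e+01,  1.88403279e+01,  4.18608114e+00,
       -4.68946091e-03, -2.16077694e-06]), 'tool_pos': array([0.17181003, 0.60034755, 0.24122049]), 'orientation': array([ 3.13942707e+00, -7.90676391e-05, -2.78970254e-01]), 'ft_force': array([-0.17000919,  0.16288816, -0.50884102]), 'torque': array([-0.0237133 , -0.02525109, -0.00596878]), 'gripper_width': 1.0011010488283916}
0.011
{'vfov': 45.848299996056014, 'cx': 250.50101515061158, 'cy': 187.70347393028356, 'dist_coeffs': array([-0.17432573,  0.        ,  0.        ,  0.        ,  0.        ]), 'rvec': array([ 2.08779214, -2.14384861,  0.23100484]), 'tvec': array([0.01223158, 0.50095224, 0.94162523])}
{'vfov': 42.38971724938488, 'cx': 252.84849480156046, 'cy': 189.10194887806333, 'dist_coeffs': array([-0.20437091,  0.        ,  0.        ,  0.        ,  0.        ]), 'rvec': array([ 0.13979331, -2.92427834,  1.04995273]), 'tvec': array([0.51477283, 0.05422594, 1.10299723])}
```

View pics/top0.png

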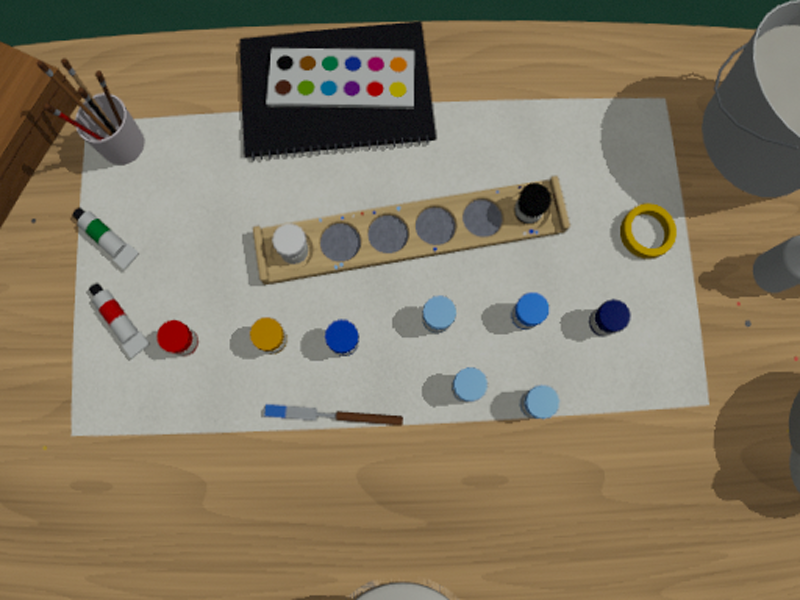

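View pics/side0.png

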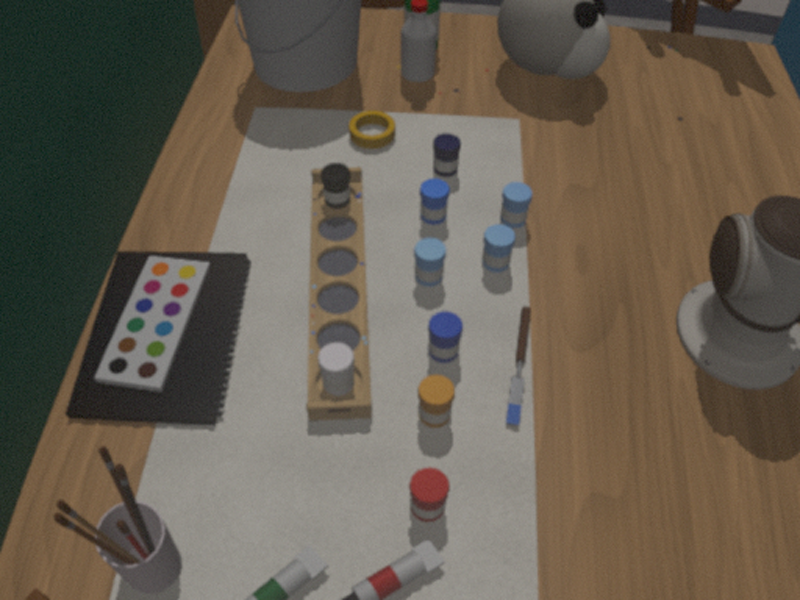

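The top picture (800x600) shows the white pot at (289,242), the black one at (534,203) and four empty wells between them. Three pots look like pot_pale, at (439,313), (470,385) and (541,402). The one at (439,313) looks farthest from the base, which is at the bottom near (400,600). I'll measure all of them.

```bash
cat > h.py <<'E'
from station import observe, imaging, ctrl
import numpy as np, cv2
from scipy.optimize import least_squares
def proj(cam,P):
    c=imaging.calibration(cam); f=192/np.tan(np.radians(c["vfov"]/2))
    K=np.array([[f,0,c["cx"]],[0,f,c["cy"]],[0,0,1]])
    return cv2.projectPoints(np.array(P,float).reshape(-1,3),c["rvec"],c["tvec"],K,c["dist_coeffs"])[0].reshape(-1,2)
A=np.linspace(0,2*np.pi,40,endpoint=False); C=np.c_[np.cos(A),np.sin(A)]
def ring(x,y,r,z): return np.c_[x+r*C[:,0],y+r*C[:,1],np.full(40,z)]
def hullc(cam,rings):
    h=cv2.convexHull(proj(cam,np.vstack(rings)).astype(np.float32)); m=cv2.moments(h); return np.array([m["m10"],m["m01"]])/m["m00"],m["m00"]
def pot(x,y,z0=0): return [ring(x,y,.0215,z0),ring(x,y,.0215,z0+.046),ring(x,y,.023,z0+.046),ring(x,y,.023,z0+.062)]
def felt(x,y,z0=0): return [ring(x,y,.030,.010)]
def locate(cam,mask,model,z0=0,g=(.5,0)):
    v,u=np.nonzero(mask); c=np.array([u.mean(),v.mean()])
    s=least_squares(lambda p:hullc(cam,model(p[0],p[1],z0))[0]-c,g,diff_step=1e-3)
    return s.x,c,len(u)/hullc(cam,model(*s.x,z0))[1]
E
python3 - <<'E'
from h import *
for cam in("top","side"):
    im=imaging.grab_frame(cam)
    for l in["pot_pale","pot_light","pot_mid","pot_deep","pot_white","pot_black","well_a"]:
        for d in imaging.outline_of(cam,l):
            if d["confidence"]<.2: continue
            p,c,r=locate(cam,d["pixels"],felt if "well" in l else pot,.01 if l in("pot_white","pot_black") else 0)
            print(cam,l,round(d["confidence"],2),"xy",p.round(4),"px800",(c/.64).round(),"ratio %.2f"%r,"R %.3f"%np.hypot(*p),im[d["pixels"]].mean(0).round())
im=imaging.grab_frame("top")[185:275,235:420]
cv2.imwrite("pics/crop.png",cv2.resize(im[...,::-1],None,fx=4,fy=4,interpolation=cv2.INTER_CUBIC))
E
```

```text
top pot_pale 0.9 xy [ 0.3437 -0.203 ] px800 [539. 402.] ratio 0.94 R 0.399 [107. 142. 163.]
top pot_pale 0.82 xy [ 0.4735 -0.0674] px800 [439. 313.] ratio 0.94 R 0.478 [106. 143. 169.]
top pot_pale 0.44 xy [ 0.6358 -0.2125] px800 [532. 203.] ratio 1.04 R 0.670 [27. 26. 22.]
top pot_light 0.9 xy [ 0.4745 -0.1972] px800 [529. 310.] ratio 1.01 R 0.514 [ 51. 101. 158.]
top pot_mid 0.71 xy [0.4424 0.0703] px800 [341. 337.] ratio 0.92 R 0.448 [ 11.  54. 140.]
top pot_deep 0.75 xy [ 0.4597 -0.3133] px800 [609. 318.] ratio 0.97 R 0.556 [30. 36. 72.]
top pot_white 0.67 xy [0.5803 0.1411] px800 [291. 242.] ratio 0.96 R 0.597 [155. 155. 152.]
top pot_white 0.24 xy [ 0.4717 -0.0651] px800 [438. 313.] ratio 0.85 R 0.476 [105. 143. 171.]
top pot_black 0.81 xy [ 0.6324 -0.2099] px800 [531. 203.] ratio 1.02 R 0.666 [27. 26. 22.]
top well_a 0.92 xy [ 0.6228 -0.1404] px800 [482. 218.] ratio 0.93 R 0.638 [84. 87. 93.]
top well_a 0.91 xy [0.6019 0.0028] px800 [387. 233.] ratio 0.91 R 0.602 [ 91.  94. 101.]
top well_a 0.89 xy [ 0.6118 -0.0689] px800 [434. 226.] ratio 0.92 R 0.616 [ 90.  93. 100.]
top wel
[... 654 characters left out ...]
 xy [0.4442 0.0732] px800 [443. 336.] ratio 0.93 R 0.450 [ 68.  74. 105.]
side pot_deep 0.71 xy [ 0.4617 -0.3121] px800 [445. 154.] ratio 0.92 R 0.557 [62. 61. 68.]
side pot_white 0.86 xy [0.5811 0.1455] px800 [336. 368.] ratio 0.89 R 0.599 [126. 122. 121.]
side pot_black 0.8 xy [ 0.632  -0.2088] px800 [336. 184.] ratio 0.95 R 0.666 [62. 59. 55.]
side well_a 0.88 xy [0.6028 0.0026] px800 [337. 299.] ratio 0.89 R 0.603 [84. 83. 85.]
side well_a 0.78 xy [0.5917 0.0681] px800 [338. 336.] ratio 0.74 R 0.596 [89. 87. 88.]
side well_a 0.69 xy [ 0.6132 -0.0689] px800 [337. 263.] ratio 0.90 R 0.617 [85. 82. 84.]
side well_a 0.55 xy [ 0.6228 -0.1396] px800 [337. 229.] ratio 0.75 R 0.638 [80. 78. 80.]
```

View pics/crop.png

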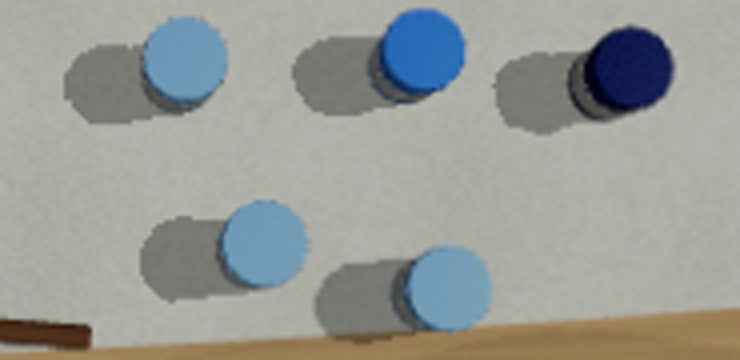

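The crop confirms it. The three pale-blue candidates in the top picture are:

| Pixel | Distance from base |
|---|---|
| (439,313) | 0.477 m |
| (470,385) | 0.385 m |
| (541,402) | 0.398 m |

pot_pale is the one at (439,313), i.e. (0.473,-0.065), because it is the farthest. The wells fit a 72 mm pitch, and I'll grip across the row at yaw -1.421. First I turn the tool, then move towards pot_mid.

{"method": "move_arm", "body": {
  "moves": [
    [0,[0,0,0],[0,0,0.114]],
    [0,[0,0,0],[0,0,0.114]],
    [0,[0,0,0],[0,0,0.114]],
    [0,[0,0,0],[0,0,0.114]],
    [0,[0,0,0],[0,0,0.114]],
    [0,[0,0,0],[0,0,0.114]],
    [0,[0,0,0],[0,0,0.114]],
    [0,[0,0,0],[0,0,0.114]],
    [0,[0,0,0],[0,0,0.114]],
    [0,[0,0,0],[0,0,0.114]],
    [0,[30,-10,0],[0,0,0]],
    [0,[30,-10,0],[0,0,0]],
    [0,[30,-10,0],[0,0,0]],
    [0,[30,-10,0],[0,0,0]],
    [0,[30,-10,0],[0,0,0]],
    [0,[30,-10,0],[0,0,0]],
    [0,[30,-10,0],[0,0,0]],
    [0,[30,-10,0],[0,0,0]],
    [0,[0,0,0],[0,0,0]]
  ]
}}

```text
t: 2.53
tool_pos: [0.2883, 0.3715, 0.2426]
orientation: [3.141, -0.001, -1.422]
ft_force: [-0.6, 0.4, 0.3]
gripper_width: 1.002
```

```bash
cat >> h.py <<'E'
from scipy.spatial.transform import Rotation as Ro
P=dict(pale=(.473,-.065),light=(.4746,-.1957),mid=(.4433,.0718),deep=(.461,-.3127))
W=dict(pale=(.5911,.0734),light=(.6018,.0022),mid=(.6124,-.0690),deep=(.6231,-.1402))
def go(*tg,yaw=-1.421):
    s=observe(); p=s["tool_pos"]; R=Ro.from_euler("xyz",s["orientation"])
    print("t %.2f"%s["t"],p.round(4),s["orientation"].round(4),"w %.3f"%s["gripper_width"],"rv",((R.inv()*Ro.from_euler("xyz",[np.pi,0,yaw])).as_rotvec()).round(4))
    Rt=Ro.from_euler("xyz",[np.pi,0,yaw])
    for t in tg: t=np.array(t); print((Rt.inv().apply(t-p)*1000).round(1)); p=t
E
python3 - <<'E'
from h import *
for a in P: print(a); go((*P[a],.13),(*W[a],.13))
E
```

```text
pale
t 2.53 [0.2883 0.3715 0.2426] [ 3.1408e+00 -9.0000e-04 -1.4225e+00] w 1.002 rv [ 0.0007 -0.0009 -0.0015]
[ 459.1 -117.5  112.6]
[-119.2 -137.4   -0. ]
light
t 2.53 [0.2883 0.3715 0.2426] [ 3.1408e+00 -9.0000e-04 -1.4225e+00] w 1.002 rv [ 0.0007 -0.0009 -0.0015]
[588.6 -99.6 112.6]
[-176.7 -155.3   -0. ]
mid
t 2.53 [0.2883 0.3715 0.2426] [ 3.1408e+00 -9.0000e-04 -1.4225e+00] w 1.002 rv [ 0.0007 -0.0009 -0.0015]
[ 319.4 -108.5  112.6]
[ 164.5 -146.2   -0. ]
deep
t 2.53 [0.2883 0.3715 0.2426] [ 3.1408e+00 -9.0000e-04 -1.4225e+00] w 1.002 rv [ 0.0007 -0.0009 -0.0015]
[702.3 -68.7 112.6]
[-146.4 -186.    -0. ]
```

{"method": "move_arm", "body": {
  "moves": [
    [0,[32,-11,11],[0,0,0]],
    [0,[32,-11,11],[0,0,0]],
    [0,[32,-11,11],[0,0,0]],
    [0,[32,-11,11],[0,0,0]],
    [0,[32,-11,11],[0,0,0]],
    [0,[32,-11,11],[0,0,0]],
    [0,[32,-11,11],[0,0,0]],
    [0,[32,-11,11],[0,0,0]],
    [0,[32,-11,11],[0,0,0]],
    [0,[32,-10,11],[0,0,0]],
    [0,[0,0,0],[0,0,0]],
    [0,[0,0,0],[0,0,0]]
  ]
}}

```text
t: 3.53
tool_pos: [0.4439, 0.0746, 0.1317]
orientation: [3.14, -0.001, -1.422]
ft_force: [1.3, 1.1, 1.0]
gripper_width: 1.001
```

```bash
python3 - <<'E'
from h import *
go((*P["mid"],.025))
im=imaging.grab_frame("side"); cv2.imwrite("pics/s1.png",cv2.resize(im[90:260,160:360,::-1],None,fx=3.5,fy=3.5))
E
```

```text
t 3.53 [0.4439 0.0746 0.1317] [ 3.1403e+00 -6.0000e-04 -1.4224e+00] w 1.001 rv [ 0.0013 -0.0006 -0.0014]
[  2.7   1.  106.7]
```

View pics/s1.png

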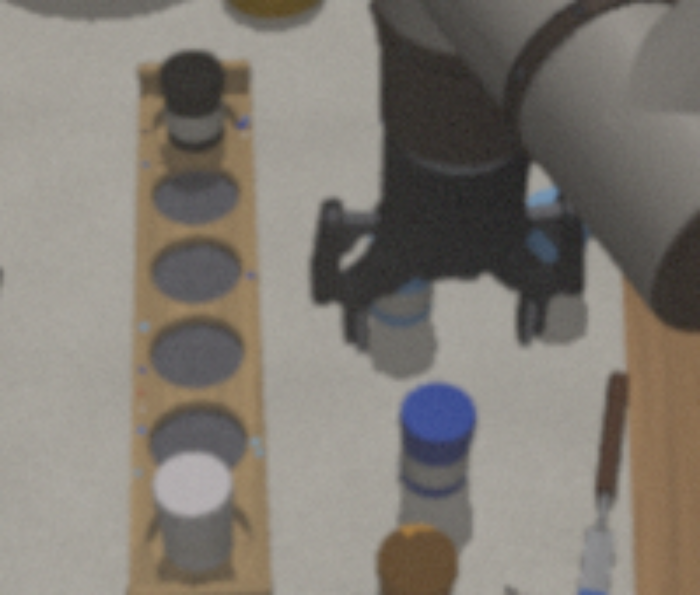

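The side view shows the open gripper hovering above the royal-blue pot, which is at crop (437,440), with the fingers spread across the row. I'll go down and grip.

{"method": "move_arm", "body": {
  "moves": [
    [0,[2.5,1,18],[0,0,0]],
    [0,[0,0,18],[0,0,0]],
    [0,[0,0,18],[0,0,0]],
    [0,[0,0,18],[0,0,0]],
    [0,[0,0,18],[0,0,0]],
    [0,[0,0,16],[0,0,0]],
    [0,[0,0,0],[0,0,0]],
    [1,[0,0,0],[0,0,0]],
    [1,[0,0,0],[0,0,0]],
    [1,[0,0,0],[0,0,0]],
    [1,[0,0,0],[0,0,0]],
    [1,[0,0,0],[0,0,0]],
    [1,[0,0,0],[0,0,0]],
    [1,[0,0,0],[0,0,0]],
    [1,[0,0,0],[0,0,0]]
  ]
}}

```text
t: 4.83
tool_pos: [0.4437, 0.0738, 0.0278]
orientation: [-3.139, 0.001, -1.418]
ft_force: [-1.5, 1.0, 5.0]
gripper_width: 0.523
```

{"method": "move_arm", "body": {
  "moves": [
    [1,[0,0,-15],[0,0,0]],
    [1,[0,0,-20],[0,0,0]],
    [1,[0,0,-25],[0,0,0]],
    [1,[0,0,-25],[0,0,0]],
    [1,[0,0,-20],[0,0,0]],
    [1,[21,-18,0],[0,0,0]],
    [1,[21,-18,0],[0,0,0]],
    [1,[21,-18,0],[0,0,0]],
    [1,[21,-18,0],[0,0,0]],
    [1,[21,-18,0],[0,0,0]],
    [1,[21,-18,0],[0,0,0]],
    [1,[21,-18,0],[0,0,0]],
    [1,[18,-18,0],[0,0,0]],
    [1,[0,0,0],[0,0,0]],
    [1,[0,0,0],[0,0,0]],
    [1,[0,0,0],[0,0,0]]
  ]
}}

```text
t: 6.17
tool_pos: [0.6094, -0.0679, 0.1312]
orientation: [3.141, 0.001, -1.419]
ft_force: [-0.6, 0.3, -1.5]
gripper_width: 0.519
```

```bash
python3 - <<'E'
from h import *
go((*W["mid"],.036))
for cam in("top","side"):
    imaging.grab_frame(cam)
    for d in imaging.outline_of(cam,"pot_mid")[:2]:
        p,c,r=locate(cam,d["pixels"],pot,observe()["tool_pos"][2]-.027); print(cam,d["confidence"],p.round(4),"%.2f"%r)
im=imaging.grab_frame("side"); cv2.imwrite("pics/s2.png",cv2.resize(im[60:260,160:360,::-1],None,fx=3,fy=3))
E
```

```text
t 6.17 [ 0.6094 -0.0679  0.1312] [ 3.1407e+00  6.0000e-04 -1.4194e+00] w 0.519 rv [0.0009 0.0006 0.0016]
[ 1.6 -2.8 95.2]
top 0.65 [ 0.6001 -0.0542] 0.13
side 0.66 [ 0.6097 -0.0656] 0.81
```

View pics/s2.png

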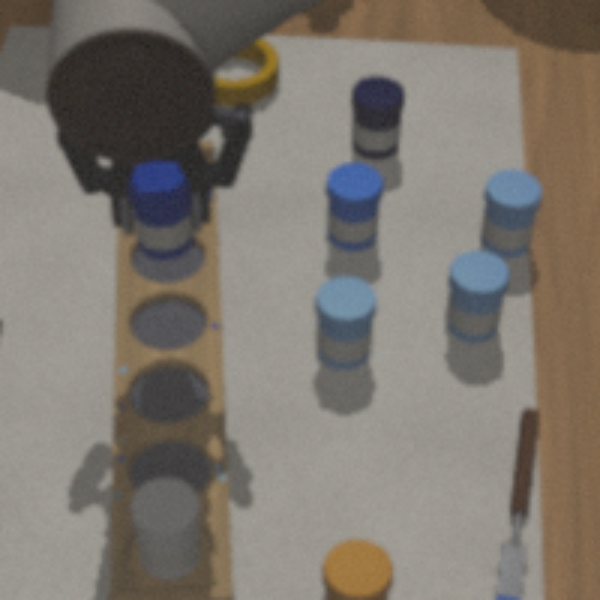

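The pot hangs upright in the gripper over the third well, and the side-camera fix agrees with the TCP to within 2.5 mm. I'll lower it.

{"method": "move_arm", "body": {
  "moves": [
    [1,[2.5,-2.8,15],[0,0,0]],
    [1,[0,0,18],[0,0,0]],
    [1,[0,0,18],[0,0,0]],
    [1,[0,0,15],[0,0,0]],
    [1,[0,0,12],[0,0,0]],
    [1,[0,0,8],[0,0,0]],
    [1,[0,0,4],[0,0,0]],
    [1,[0,0,2],[0,0,0]],
    [1,[0,0,0],[0,0,0]],
    [1,[0,0,0],[0,0,0]],
    [1,[0,0,0],[0,0,0]]
  ]
}}

```text
t: 7.33
tool_pos: [0.614, -0.07, 0.0402]
orientation: [-3.14, -0.0, -1.419]
ft_force: [-0.1, -0.6, -1.3]
gripper_width: 0.517
```

{"method": "move_arm", "body": {
  "moves": [
    [1,[0,0,1],[0,0,0]],
    [1,[0,0,1],[0,0,0]],
    [1,[0,0,0],[0,0,0]],
    [1,[0,0,0],[0,0,0]]
  ]
}}

```text
t: 7.67
tool_pos: [0.6138, -0.0701, 0.0379]
orientation: [-3.141, -0.0, -1.419]
ft_force: [-0.3, -0.5, 1.1]
gripper_width: 0.521
```

{"method": "move_arm", "body": {
  "moves": [
    [0,[0,0,0],[0,0,0]],
    [0,[0,0,0],[0,0,0]],
    [0,[0,0,0],[0,0,0]],
    [0,[0,0,0],[0,0,0]],
    [0,[0,0,0],[0,0,0]],
    [0,[0,0,0],[0,0,0]],
    [0,[0,0,-15],[0,0,0]],
    [0,[0,0,-25],[0,0,0]],
    [0,[0,0,-25],[0,0,0]],
    [0,[0,0,-27],[0,0,0]],
    [0,[-5,27.5,0],[0,0,0]],
    [0,[-5,27.5,0],[0,0,0]],
    [0,[-5,27.5,0],[0,0,0]],
    [0,[-5,27.5,0],[0,0,0]],
    [0,[-5,27.5,0],[0,0,0]],
    [0,[0,0,0],[0,0,0]],
    [0,[0,0,0],[0,0,0]],
    [0,[0,0,0],[0,0,0]]
  ]
}}

```text
t: 9.17
tool_pos: [0.4747, -0.066, 0.1299]
orientation: [-3.14, -0.0, -1.418]
ft_force: [-0.1, 0.2, 0.6]
gripper_width: 1.003
```

```bash
python3 - <<'E'
from h import *
go((*P["pale"],.027))
for cam in("top","side"):
    imaging.grab_frame(cam)
    for d in imaging.outline_of(cam,"pot_mid")[:2]:
        p,c,r=locate(cam,d["pixels"],pot,.01); print(cam,d["confidence"],p.round(4),"%.2f"%r)
im=imaging.grab_frame("side"); cv2.imwrite("pics/s3.png",cv2.resize(im[60:260,160:360,::-1],None,fx=3,fy=3))
E
```

```text
t 9.17 [ 0.4747 -0.066   0.1299] [-3.1397e+00 -3.0000e-04 -1.4183e+00] w 1.003 rv [-0.0019 -0.0003  0.0027]
[ -1.3   1.5 102.9]
side 0.89 [ 0.6125 -0.0692] 0.89
```

View pics/s3.png

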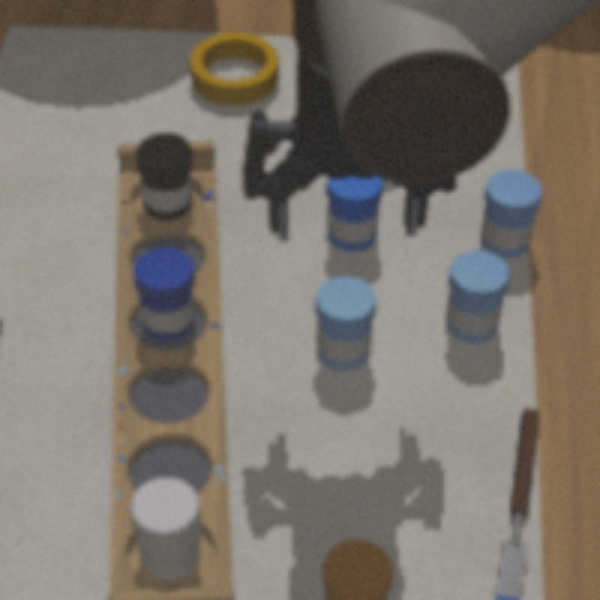

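pot_mid stands upright in well 3, and the side camera puts it 0.3 mm from the well centre. Next is pot_pale, at crop (346,320).

{"method": "move_arm", "body": {
  "moves": [
    [0,[-1.3,1.5,18],[0,0,0]],
    [0,[0,0,18],[0,0,0]],
    [0,[0,0,18],[0,0,0]],
    [0,[0,0,18],[0,0,0]],
    [0,[0,0,18],[0,0,0]],
    [0,[0,0,13],[0,0,0]],
    [0,[0,0,0],[0,0,0]],
    [1,[0,0,0],[0,0,0]],
    [1,[0,0,0],[0,0,0]],
    [1,[0,0,0],[0,0,0]],
    [1,[0,0,0],[0,0,0]],
    [1,[0,0,0],[0,0,0]],
    [1,[0,0,0],[0,0,0]],
    [1,[0,0,0],[0,0,0]],
    [1,[0,0,0],[0,0,0]]
  ]
}}

```text
t: 10.67
tool_pos: [0.4729, -0.065, 0.0275]
orientation: [-3.139, -0.0, -1.418]
ft_force: [-1.2, 0.3, 5.8]
gripper_width: 0.517
```

{"method": "move_arm", "body": {
  "moves": [
    [1,[0,0,-15],[0,0,0]],
    [1,[0,0,-20],[0,0,0]],
    [1,[0,0,-25],[0,0,0]],
    [1,[0,0,-25],[0,0,0]],
    [1,[0,0,-18],[0,0,0]],
    [1,[-17,-19.6,0],[0,0,0]],
    [1,[-17,-19.6,0],[0,0,0]],
    [1,[-17,-19.6,0],[0,0,0]],
    [1,[-17,-19.6,0],[0,0,0]],
    [1,[-17,-19.6,0],[0,0,0]],
    [1,[-17,-19.6,0],[0,0,0]],
    [1,[-17,-19.6,0],[0,0,0]],
    [1,[0,0,0],[0,0,0]],
    [1,[0,0,0],[0,0,0]],
    [1,[0,0,0],[0,0,0]]
  ]
}}

```text
t: 11.92
tool_pos: [0.5887, 0.0731, 0.1286]
orientation: [3.14, 0.0, -1.419]
ft_force: [-0.2, -0.6, -1.4]
gripper_width: 0.521
```

```bash
python3 - <<'E'
from h import *
go((*W["pale"],.038))
for cam in("side",):
    imaging.grab_frame(cam)
    for d in imaging.outline_of(cam,"pot_pale"):
        p,c,r=locate(cam,d["pixels"],pot,observe()["tool_pos"][2]-.028); print(cam,d["confidence"],p.round(4),"%.2f"%r,c/.64)
E
```

```text
t 11.92 [0.5887 0.0731 0.1286] [ 3.1396  0.     -1.4191] w 0.521 rv [0.002  0.     0.0019]
[ 0.  -2.5 90.6]
side 0.97 [ 0.3568 -0.0935] 0.77 [514.88201531 203.61288265]
side 0.86 [ 0.3811 -0.0054] 0.72 [497.24628713 247.74133663]
side 0.78 [0.5905 0.0857] 0.60 [331.16395925 288.17111784]
```

{"method": "move_arm", "body": {
  "moves": [
    [1,[0,-2.3,15],[0,0,0]],
    [1,[0,0,18],[0,0,0]],
    [1,[0,0,18],[0,0,0]],
    [1,[0,0,15],[0,0,0]],
    [1,[0,0,12],[0,0,0]],
    [1,[0,0,7],[0,0,0]],
    [1,[0,0,3],[0,0,0]],
    [1,[0,0,1.5],[0,0,0]],
    [1,[0,0,0],[0,0,0]],
    [1,[0,0,0],[0,0,0]],
    [1,[0,0,0],[0,0,0]]
  ]
}}

```text
t: 12.93
tool_pos: [0.5924, 0.0738, 0.0407]
orientation: [-3.14, 0.0, -1.419]
ft_force: [-0.7, 0.8, -1.9]
gripper_width: 0.521
```

{"method": "move_arm", "body": {
  "moves": [
    [1,[0,0,1.5],[0,0,0]],
    [1,[0,0,1.3],[0,0,0]],
    [1,[0,0,0],[0,0,0]],
    [1,[0,0,0],[0,0,0]]
  ]
}}

```text
t: 13.27
tool_pos: [0.5923, 0.0738, 0.0376]
orientation: [-3.141, 0.0, -1.418]
ft_force: [0.3, 0.8, 2.7]
gripper_width: 0.522
```

{"method": "move_arm", "body": {
  "moves": [
    [0,[0,0,0],[0,0,0]],
    [0,[0,0,0],[0,0,0]],
    [0,[0,0,0],[0,0,0]],
    [0,[0,0,0],[0,0,0]],
    [0,[0,0,0],[0,0,0]],
    [0,[0,0,0],[0,0,0]],
    [0,[0,0,-15],[0,0,0]],
    [0,[0,0,-25],[0,0,0]],
    [0,[0,0,-25],[0,0,0]],
    [0,[0,0,-27],[0,0,0]]
  ]
}}

```text
t: 14.1
tool_pos: [0.5914, 0.0735, 0.1294]
orientation: [3.14, -0.0, -1.419]
ft_force: [0.3, 0.2, -0.3]
gripper_width: 1.0
```

{"method": "move_arm", "body": {
  "moves": [
    [0,[27.5,17.3,0],[0,0,0]],
    [0,[27.5,17.3,0],[0,0,0]],
    [0,[27.5,17.3,0],[0,0,0]],
    [0,[27.5,17.3,0],[0,0,0]],
    [0,[27.5,17.3,0],[0,0,0]],
    [0,[27.5,17.3,0],[0,0,0]],
    [0,[27.5,17.3,0],[0,0,0]],
    [0,[27.5,17.3,0],[0,0,0]],
    [0,[27.5,17.3,0],[0,0,0]],
    [0,[0,0,0],[0,0,0]],
    [0,[0,0,0],[0,0,0]],
    [0,[0,0,0],[0,0,0]]
  ]
}}

```text
t: 15.1
tool_pos: [0.4757, -0.1946, 0.1291]
orientation: [-3.141, -0.0, -1.419]
ft_force: [-0.1, -0.2, 0.8]
gripper_width: 1.002
```

```bash
python3 - <<'E'
from h import *
go((*P["light"],.027))
for cam in("top","side"):
    imaging.grab_frame(cam)
    for l in("pot_pale","pot_mid","pot_white"):
      for d in imaging.outline_of(cam,l):
        p,c,r=locate(cam,d["pixels"],pot,.01); print(cam,l,round(d["confidence"],2),p.round(4),"%.2f"%r,(c/.64).round())
im=imaging.grab_frame("side"); cv2.imwrite("pics/s4.png",cv2.resize(im[60:260,160:360,::-1],None,fx=3,fy=3))
E
```

```text
t 15.10 [ 0.4757 -0.1946  0.1291] [-3.1411e+00 -1.0000e-04 -1.4192e+00] w 1.002 rv [-0.0005 -0.0001  0.0018]
[  0.9   1.2 102.1]
top pot_pale 0.84 [0.5925 0.0727] 0.97 [338. 233.]
top pot_pale 0.64 [ 0.3442 -0.199 ] 1.00 [538. 401.]
top pot_pale 0.41 [0.5666 0.0715] 0.34 [339. 250.]
top pot_white 0.69 [0.5805 0.1427] 0.98 [290. 242.]
side pot_pale 0.85 [ 0.3452 -0.1897] 0.95 [515. 204.]
side pot_pale 0.76 [ 0.3728 -0.0922] 0.96 [497. 248.]
side pot_pale 0.64 [0.5937 0.071 ] 0.93 [335. 322.]
side pot_mid 0.87 [ 0.6134 -0.07  ] 0.97 [335. 247.]
side pot_mid 0.49 [ 0.4609 -0.3002] 0.96 [445. 154.]
side pot_white 0.88 [0.5809 0.1449] 0.89 [336. 368.]
```

View pics/s4.png

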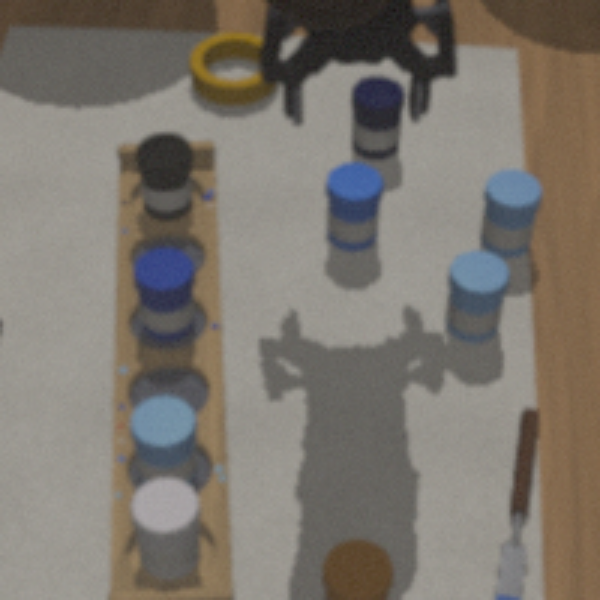

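The palest pot is now in the well beside the white one, about 2–3 mm from the well centre. The mid pot is still in place. Now pot_light, at crop (354,205).

{"method": "move_arm", "body": {
  "moves": [
    [0,[0.9,1.2,18],[0,0,0]],
    [0,[0,0,18],[0,0,0]],
    [0,[0,0,18],[0,0,0]],
    [0,[0,0,18],[0,0,0]],
    [0,[0,0,18],[0,0,0]],
    [0,[0,0,12],[0,0,0]],
    [0,[0,0,0],[0,0,0]],
    [1,[0,0,0],[0,0,0]],
    [1,[0,0,0],[0,0,0]],
    [1,[0,0,0],[0,0,0]],
    [1,[0,0,0],[0,0,0]],
    [1,[0,0,0],[0,0,0]],
    [1,[0,0,0],[0,0,0]],
    [1,[0,0,0],[0,0,0]],
    [1,[0,0,0],[0,0,0]]
  ]
}}

```text
t: 16.8
tool_pos: [0.4751, -0.1958, 0.0283]
orientation: [-3.14, -0.001, -1.418]
ft_force: [-0.9, -1.0, 6.6]
gripper_width: 0.516
```

{"method": "move_arm", "body": {
  "moves": [
    [1,[0,0,-15],[0,0,0]],
    [1,[0,0,-20],[0,0,0]],
    [1,[0,0,-25],[0,0,0]],
    [1,[0,0,-25],[0,0,0]],
    [1,[0,0,-18],[0,0,0]],
    [1,[-22,-19.6,0],[0,0,0]],
    [1,[-22,-19.6,0],[0,0,0]],
    [1,[-22,-19.6,0],[0,0,0]],
    [1,[-22,-19.6,0],[0,0,0]],
    [1,[-22,-19.6,0],[0,0,0]],
    [1,[-22,-19.6,0],[0,0,0]],
    [1,[-22,-19.6,0],[0,0,0]],
    [1,[-22,-19.6,0],[0,0,0]],
    [1,[0,0,0],[0,0,0]],
    [1,[0,0,0],[0,0,0]],
    [1,[0,0,0],[0,0,0]]
  ]
}}

```text
t: 18.13
tool_pos: [0.602, 0.002, 0.1295]
orientation: [3.14, 0.0, -1.419]
ft_force: [0.1, -0.4, -1.2]
gripper_width: 0.518
```

```bash
python3 - <<'E'
from h import *
go((*W["light"],.0375))
imaging.grab_frame("side")
for d in imaging.outline_of("side","pot_light"):
    p,c,r=locate("side",d["pixels"],pot,observe()["tool_pos"][2]-.0275); print(d["confidence"],p.round(4),"%.2f"%r,c/.64)
E
```

```text
t 18.13 [0.602  0.002  0.1295] [ 3.1401e+00  2.0000e-04 -1.4188e+00] w 0.518 rv [0.0015 0.0002 0.0022]
[-0.3  0.2 92. ]
0.58 [0.6002 0.0152] 0.68 [331.74273859 246.71615664]
```

{"method": "move_arm", "body": {
  "moves": [
    [1,[0,1,15],[0,0,0]],
    [1,[0,0,18],[0,0,0]],
    [1,[0,0,18],[0,0,0]],
    [1,[0,0,15],[0,0,0]],
    [1,[0,0,12],[0,0,0]],
    [1,[0,0,7],[0,0,0]],
    [1,[0,0,3],[0,0,0]],
    [1,[0,0,1.5],[0,0,0]],
    [1,[0,0,1],[0,0,0]],
    [1,[0,0,0],[0,0,0]],
    [1,[0,0,0],[0,0,0]]
  ]
}}

```text
t: 19.15
tool_pos: [0.6023, 0.002, 0.0403]
orientation: [-3.14, 0.0, -1.419]
ft_force: [1.2, -0.6, -1.2]
gripper_width: 0.519
```

{"method": "move_arm", "body": {
  "moves": [
    [1,[0,0,1],[0,0,0]],
    [1,[0,0,1],[0,0,0]],
    [1,[0,0,0],[0,0,0]],
    [1,[0,0,0],[0,0,0]],
    [0,[0,0,0],[0,0,0]],
    [0,[0,0,0],[0,0,0]],
    [0,[0,0,0],[0,0,0]],
    [0,[0,0,0],[0,0,0]],
    [0,[0,0,0],[0,0,0]],
    [0,[0,0,0],[0,0,0]],
    [0,[0,0,-15],[0,0,0]],
    [0,[0,0,-25],[0,0,0]],
    [0,[0,0,-25],[0,0,0]],
    [0,[0,0,-27],[0,0,0]]
  ]
}}

```text
t: 20.32
tool_pos: [0.6013, 0.0018, 0.1299]
orientation: [3.14, -0.0, -1.419]
ft_force: [0.0, 0.6, 0.6]
gripper_width: 1.004
```

{"method": "move_arm", "body": {
  "moves": [
    [0,[29,18.6,0],[0,0,0]],
    [0,[29,18.6,0],[0,0,0]],
    [0,[29,18.6,0],[0,0,0]],
    [0,[29,18.6,0],[0,0,0]],
    [0,[29,18.6,0],[0,0,0]],
    [0,[29,18.6,0],[0,0,0]],
    [0,[29,18.6,0],[0,0,0]],
    [0,[29,18.6,0],[0,0,0]],
    [0,[29,18.6,0],[0,0,0]],
    [0,[29,18.6,0],[0,0,0]],
    [0,[0,0,0],[0,0,0]],
    [0,[0,0,0],[0,0,0]],
    [0,[0,0,0],[0,0,0]]
  ]
}}

```text
t: 21.4
tool_pos: [0.4617, -0.3129, 0.1294]
orientation: [3.142, 0.0, -1.419]
ft_force: [-0.2, 0.0, -0.5]
gripper_width: 0.998
```

```bash
python3 - <<'E'
from h import *
go((*P["deep"],.027))
for cam in("top","side"):
    imaging.grab_frame(cam)
    for l in("pot_light","pot_pale","pot_mid"):
      for d in imaging.outline_of(cam,l):
        p,c,r=locate(cam,d["pixels"],pot,.01); print(cam,l,round(d["confidence"],2),p.round(4),"%.2f"%r,(c/.64).round())
im=imaging.grab_frame("side"); cv2.imwrite("pics/s5.png",cv2.resize(im[60:260,160:360,::-1],None,fx=3,fy=3))
E
```

```text
t 21.40 [ 0.4617 -0.3129  0.1294] [ 3.1416e+00  1.0000e-04 -1.4195e+00] w 0.998 rv [0.     0.0001 0.0015]
[ -0.4   0.7 102.4]
top pot_light 0.58 [6.012e-01 5.000e-04] 0.94 [388. 226.]
top pot_pale 0.95 [0.5926 0.0726] 0.92 [338. 233.]
top pot_pale 0.91 [ 0.371  -0.1035] 1.01 [469. 384.]
top pot_mid 0.83 [ 0.6129 -0.0744] 0.92 [440. 217.]
side pot_light 0.56 [ 0.6035 -0.0033] 0.84 [335. 281.]
side pot_pale 0.93 [ 0.3727 -0.0919] 0.90 [497. 248.]
side pot_pale 0.87 [ 0.346  -0.1892] 0.99 [515. 204.]
side pot_pale 0.79 [0.5947 0.0693] 0.81 [334. 321.]
side pot_mid 0.79 [ 0.6149 -0.0793] 0.72 [335. 242.]
```

View pics/s5.png

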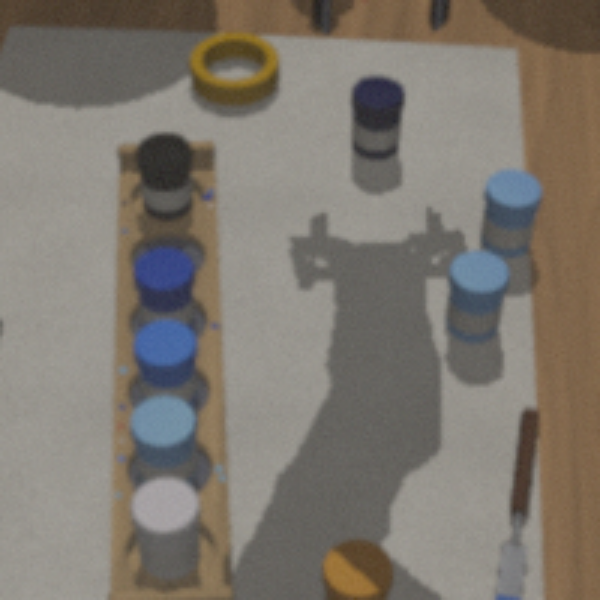

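Three pots are now in the row; the mid lid is still at crop (165,270), so placing pot_light didn't move it. The last one is pot_deep, at crop (377,120).

{"method": "move_arm", "body": {
  "moves": [
    [0,[-0.4,0.7,18],[0,0,0]],
    [0,[0,0,18],[0,0,0]],
    [0,[0,0,18],[0,0,0]],
    [0,[0,0,18],[0,0,0]],
    [0,[0,0,18],[0,0,0]],
    [0,[0,0,12.5],[0,0,0]],
    [0,[0,0,0],[0,0,0]],
    [1,[0,0,0],[0,0,0]],
    [1,[0,0,0],[0,0,0]],
    [1,[0,0,0],[0,0,0]],
    [1,[0,0,0],[0,0,0]],
    [1,[0,0,0],[0,0,0]],
    [1,[0,0,0],[0,0,0]],
    [1,[0,0,0],[0,0,0]],
    [1,[0,0,0],[0,0,0]]
  ]
}}

```text
t: 23.1
tool_pos: [0.4618, -0.313, 0.0284]
orientation: [-3.14, -0.001, -1.418]
ft_force: [-1.4, 1.0, 6.0]
gripper_width: 0.515
```

{"method": "move_arm", "body": {
  "moves": [
    [1,[0,0,-15],[0,0,0]],
    [1,[0,0,-20],[0,0,0]],
    [1,[0,0,-25],[0,0,0]],
    [1,[0,0,-25],[0,0,0]],
    [1,[0,0,-18],[0,0,0]],
    [1,[-18.3,-23.2,0],[0,0,0]],
    [1,[-18.3,-23.2,0],[0,0,0]],
    [1,[-18.3,-23.2,0],[0,0,0]],
    [1,[-18.3,-23.2,0],[0,0,0]],
    [1,[-18.3,-23.2,0],[0,0,0]],
    [1,[-18.3,-23.2,0],[0,0,0]],
    [1,[-18.3,-23.2,0],[0,0,0]],
    [1,[-18.3,-23.2,0],[0,0,0]],
    [1,[0,0,0],[0,0,0]],
    [1,[0,0,0],[0,0,0]],
    [1,[0,0,0],[0,0,0]]
  ]
}}

```text
t: 24.43
tool_pos: [0.6216, -0.1397, 0.1294]
orientation: [3.14, 0.001, -1.419]
ft_force: [-0.3, -0.0, -2.0]
gripper_width: 0.518
```

```bash
python3 - <<'E'
from h import *
go((*W["deep"],.0375))
imaging.grab_frame("side")
for d in imaging.outline_of("side","pot_deep"):
    p,c,r=locate("side",d["pixels"],pot,observe()["tool_pos"][2]-.0275); print(d["confidence"],p.round(4),"%.2f"%r,c/.64)
E
```

```text
t 24.43 [ 0.6216 -0.1397  0.1294] [ 3.1401e+00  6.0000e-04 -1.4189e+00] w 0.518 rv [0.0015 0.0006 0.0021]
[ 0.7 -1.4 91.9]
0.96 [ 0.6197 -0.1354] 0.89 [333.97780374 171.07768692]
```

{"method": "move_arm", "body": {
  "moves": [
    [1,[1,-1,15],[0,0,0]],
    [1,[0,0,18],[0,0,0]],
    [1,[0,0,18],[0,0,0]],
    [1,[0,0,15],[0,0,0]],
    [1,[0,0,12],[0,0,0]],
    [1,[0,0,7],[0,0,0]],
    [1,[0,0,3],[0,0,0]],
    [1,[0,0,1.5],[0,0,0]],
    [1,[0,0,1],[0,0,0]],
    [1,[0,0,1],[0,0,0]],
    [1,[0,0,0.8],[0,0,0]],
    [1,[0,0,0],[0,0,0]],
    [1,[0,0,0],[0,0,0]]
  ]
}}

```text
t: 25.62
tool_pos: [0.6241, -0.1406, 0.0386]
orientation: [-3.14, -0.0, -1.419]
ft_force: [0.0, 0.4, 0.8]
gripper_width: 0.521
```

Open, go up, then back away toward the robot's left so the cameras can see the row.

{"method": "move_arm", "body": {
  "moves": [
    [0,[0,0,0],[0,0,0]],
    [0,[0,0,0],[0,0,0]],
    [0,[0,0,0],[0,0,0]],
    [0,[0,0,0],[0,0,0]],
    [0,[0,0,0],[0,0,0]],
    [0,[0,0,0],[0,0,0]],
    [0,[0,0,-15],[0,0,0]],
    [0,[0,0,-25],[0,0,0]],
    [0,[0,0,-25],[0,0,0]],
    [0,[0,0,-30],[0,0,0]],
    [0,[25,18,-5],[0,0,0]],
    [0,[25,18,-5],[0,0,0]],
    [0,[25,18,-5],[0,0,0]],
    [0,[25,18,-5],[0,0,0]],
    [0,[25,18,-5],[0,0,0]],
    [0,[25,18,-5],[0,0,0]],
    [0,[25,18,-5],[0,0,0]],
    [0,[25,18,-5],[0,0,0]],
    [0,[0,0,0],[0,0,0]],
    [0,[0,0,0],[0,0,0]]
  ]
}}

```text
t: 27.28
tool_pos: [0.5106, -0.3615, 0.1729]
orientation: [-3.141, -0.0, -1.422]
ft_force: [0.4, 0.7, 0.5]
gripper_width: 0.996
```

```bash
python3 - <<'E'
from h import *
for cam in("top","side"):
    im=imaging.grab_frame(cam)
    for l in("pot_white","pot_pale","pot_light","pot_mid","pot_deep","pot_black"):
      for d in imaging.outline_of(cam,l):
        p,c,r=locate(cam,d["pixels"],pot,.01)
        if p[0]<.55: continue
        w=W.get(l[4:]); print(cam,l,round(d["confidence"],2),p.round(4),"%.2f"%r,w and "err %.1fmm"%(1e3*np.hypot(*(p-w))))
    im=im[90:200,140:390] if cam=="top" else im[80:280,160:360]
    cv2.imwrite(f"pics/f{cam}.png",cv2.resize(im[...,::-1],None,fx=3,fy=3,interpolation=cv2.INTER_CUBIC))
E
```

```text
top pot_white 0.58 [0.5806 0.1428] 0.95 None
top pot_pale 0.64 [0.5922 0.0729] 0.99 err 1.2mm
top pot_light 0.72 [0.6016 0.0012] 0.97 err 1.0mm
top pot_mid 0.62 [ 0.6125 -0.0742] 1.00 err 5.2mm
top pot_deep 0.68 [ 0.6214 -0.1423] 0.89 err 2.7mm
top pot_black 0.68 [ 0.6325 -0.2108] 1.01 None
side pot_white 0.61 [0.5807 0.1449] 0.95 None
side pot_pale 0.69 [0.5939 0.0707] 0.86 err 3.9mm
side pot_light 0.68 [ 0.6026 -0.002 ] 0.86 err 4.3mm
side pot_mid 0.95 [ 0.6141 -0.0775] 0.74 err 8.7mm
side pot_deep 0.66 [ 0.6246 -0.1521] 0.66 err 12.0mm
side pot_deep 0.16 [ 0.6142 -0.0774] 0.79 err 63.4mm
side pot_black 0.54 [ 0.6345 -0.2227] 0.71 None
```

View pics/ftop.png

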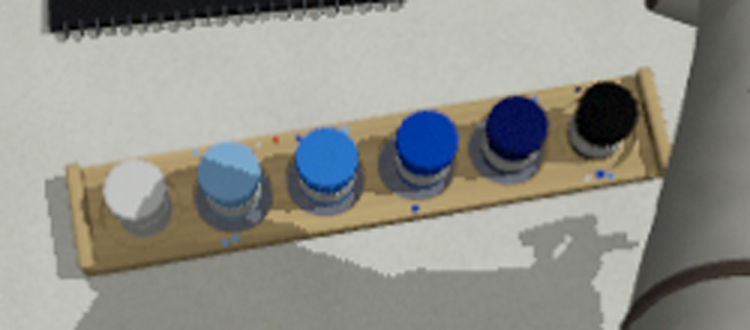

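View pics/fside.png

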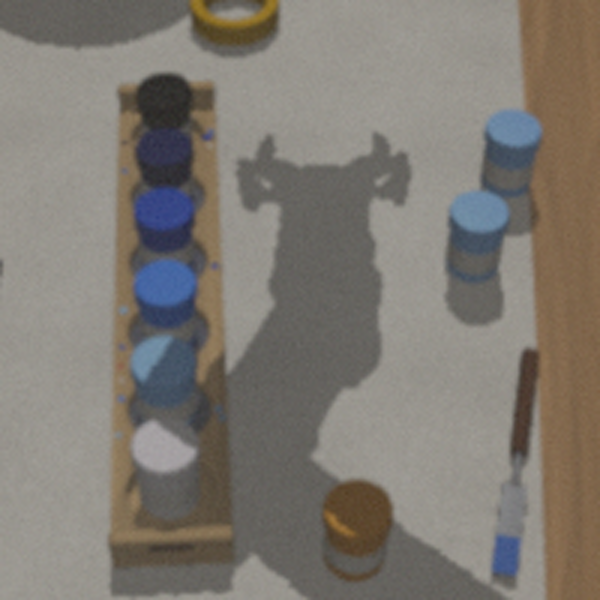

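```bash
python3 -c "
from station import ctrl; print(ctrl.sign_off())"
```

```text
the job is handed in; nothing more can be done
None
```

The four blue pots now stand in the rack from palest beside the white pot to darkest beside the black. I handed the job in at about 28 s of the 93 s allowed; no verdict was reported.

- **Choosing the palest pot:** three pots looked alike, and I took the one farthest from the base (0.477 m, against 0.385 m and 0.398 m).
- **Last checks:** the last pictures show all six pots upright and the gripper open and clear of the row. From the top camera the blue pots are 1.2, 1.0, 5.2 and 2.7 mm from their well centres, in order from pale to deep (limit 13 mm). The white and black pots read within about 2 mm of where they started.
- **What disagreed:** the side camera gave larger errors of 4 to 12 mm, growing toward the dark end, and put the black pot about 14 mm off. There the pots in front hide the lower parts of those behind, which pulls the estimate that way. With pot_mid in full view just after placing, the side camera put it 0.3 mm from its well centre. The wells also leave only 9.5 mm of play, so I trusted the top camera.
- **Not measured directly:** I judged that each pot's foot is fully down from the release height and the pictures.

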